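# Fit two fuses, then hold the enclosure cover open

## Robot

A 7-joint arm with a two-finger parallel gripper is mounted at the origin on the work surface. World frame = base frame: x ahead of the robot, y to its left, z up, the work surface at z = 0. Lengths are in m, angles in rad, forces in N, time in s.
With the tool pointing down it reaches from about 0.425 to 0.875 m from the base axis. Payload 4.7 kg.
Tool frame: the origin (TCP) lies between the finger pads; the fingertips stand 19 mm ahead of it and the grasp point (between the pads) is the TCP; z points along the fingers, y is the direction in which the jaws open and shut (so a half turn about z gives the same grasp; the last joint's range is limited). The gripper opens to 87 mm and grips with 3 to 60 N. Pads are 19 mm wide; open, the fingers measure 117 mm over their backs; the gripper's body (75 mm by 190 mm) begins 51 mm behind the grasp point.
Start: joints at [-1.184, 0.321, -0.07, 1.45, 0.023, 1.371, -0.057], TCP at [0.237, 0.605, 0.242] pointing down, gripper open.
Joint ranges: [-2.86, 2.86], [-0.3, 2.09], [-1.38, 1.24], [0.06, 2.45], [-1.56, 4.7], [0.09, 2.05], [-2.69, 2.69]. Speed limits (rad/s): [2.57, 2.57, 3.14, 3.14, 3.14, 3.14, 3.14].

## Interface

Orientations are given as a unit quaternion [x, y, z, w].
In Python, from cell import sensors, imaging, ctrl gives the robot as it stands.
- The arm moves only by the tool step_arm, never from a script. Its argument "motion" is a list of rows, each a list of 3 entries, a list of its own where there are three numbers: the shift along the world's x, y, z in mm, then the turn about the world's z in rad, then the closure, from 0 (fully open) to 1 (shut). In form: [[[x, y, z], roll, gripper], ...]. A call has exactly 10 rows; each row is the pose to reach, as a shift and turn from the pose measured when the call began; what a row does not reach only later rows make up. A row lasts 1/12 s, in which the tool goes at most 41.7 mm and 7.16 degrees, less where a joint would pass 70% of its speed; a pose out of reach is approached as far as the arm can. A call with a gripper value outside its range is refused whole. The fingers move at their own pace and stop on an object; "newtons" is the grip in N (left out, the last holds). Time passes only in rows, so rows that repeat a pose let the fingers close, or fill a call up. It gives the time, the measured TCP pose, the force and the opening at its end, in the units of the state.
- sensors.read_state(): the state, without advancing time (a new reading comes with each control period).
- imaging.camera(name): name is "scene" or "top"; returns (picture, depth): 400x640x3 uint8, blue, green, red; 400x640 float32, m along the optical axis (not along the pixel's ray), 0 where there is no reading.
- imaging.camera_info(name): a dict with "vfov" (degrees; the focal length in pixels is half the picture's height over the tangent of half this angle, whatever the lens; pixels are square), "cx", "cy" (the principal point, pixels), "R" (3x3) and "t" (3): a world point X has camera coordinates R X + t. Camera axes: x right, y down, z forward; pixel columns grow to the right and rows downward; lengths in m; the calibration is good to about 2 mm. A picture is of the moment at which its call begins. camera_info takes no time and is no camera call.
- ctrl.sign_off(): hands the job in, once; it reports no verdict.
The state is a dict: "clock": time; "joint_positions": joint angles; "qvel": joint speeds; "tau": joint torques, N m; "tool_pos": TCP position; "ee_rot": TCP orientation; "force": force on the tool from outside, world axes, zero at the start; "torque": the same for the moment, N m; "finger_gap": opening from 0.0 (shut) to 1.0 (fully open).
Only numpy, scipy, OpenCV 4.12 (cv2) and the standard library are available. Lean on these libraries where they do the work, as an engineer would, in place of code of your own. Each camera call takes 0.05 s, during which the arm holds its last target.

## Task

Get the wiring enclosure ready for the electrician: stand the red fuse fully home in pocket 1 of the black fuse carrier (one dot), then the yellow fuse in pocket 2 (two dots). After that, lift the enclosure's self-closing blue cover by its bar handle to 60 degrees open and keep holding it there: finish while still holding the cover, do not let go. Leave the blue fuse in its pocket and everything else on the bench where it is.

Things in the scene. Friction and masses are not known exactly. Their poses are not given: they have to be found in the camera images.
- fuse_red_mid (a point): Red-banded, red-topped fuse cylinder: ceramic with steel foot, 22 mm diameter, 58 mm long, 60 g, standing upright loose on the bench (it may have either of two standing places). The point is its centre, 29 mm above its lower end; z along the fuse, up
- fuse_yellow_mid (a point): Yellow-banded, yellow-topped fuse cylinder: ceramic with steel foot, 22 mm diameter, 58 mm long, 60 g, standing upright loose on the bench (it may have either of two standing places). The point is its centre, 29 mm above its lower end; z along the fuse, up
- fuse_blue_mid (a point): Blue-banded fuse cylinder: ceramic with steel foot, 22 mm diameter, 58 mm long, 60 g, standing upright loose in pocket 3 already; it stays there. The point is its centre, 29 mm above its lower end; z along the fuse, up
- pocket1 (a point): Pocket 1 of the fuse carrier, marked by one white dot on its robot side. The carrier is a fixed black block 70 (x) x 170 (y) x 35 mm high with three round pockets in a row along its y, 52 mm apart. The point is the centre of the pocket's mouth, on the block's top face; 26 mm diameter (4 mm wider than a fuse), 24 mm deep, so a seated fuse's centre is 5 mm above this point and 34 mm of it stands proud. Axes: the carrier's, z up
- pocket2 (a point): Pocket 2, the middle one, two white dots; otherwise as pocket 1
- pocket3 (a point): Pocket 3, the one nearest the enclosure, three white dots, holds the blue fuse; otherwise as pocket 1
- hinge (a point): Point on the hinge line of the cover of the wiring enclosure (fixed grey open box 180 (x) x 220 (y) x 100 mm high), at the middle of the far top edge, 100 mm above the bench. Its axes turn with the blue cover (180 x 220 x 8 mm, about 0.4 kg with its handle): y along the hinge line; -x from the hinge to the free front edge; z out of the cover's outer face (up when closed)
- bar_mid (a point): Middle of the steel bar handle on the outer face of the cover: round, 12 mm diameter, 100 mm long along y on two end posts, its axis 40 mm off the outer face. In the cover's axes it lies at x -155 mm, z +48 mm from the hinge point. Axes as the cover's
- cover_turn (a joint): Opening angle of the cover, rad: 0 closed (level), grows as the front edge rises; 60 degrees = 1.047; stop at 1.75. Weight and a weak spring (0.3 N m per rad) close it from any angle: some 2 to 5 N at the bar hold it. Opening by q turns the cover about +(hinge y), so the bar rises and goes back away from the robot
- screwdriver: Bystander, leave alone: 200 mm screwdriver with red handle lying in front of the enclosure; origin on the bench under its middle
- tape_roll: Bystander, leave alone: green roll of tape, 90 mm across, 19 mm high, right-hand side
- bottle: Bystander, leave alone: clear drinks bottle, 64 mm diameter, 190 mm tall, left of the enclosure
- multimeter: Bystander, leave alone: yellow hand multimeter lying flat, 150 x 78 x 36 mm, on the left
- wrench: Bystander, leave alone: 170 mm steel spanner lying on the right
- parts_tray: Bystander, leave alone: orange open tray with three compartments, 110 x 160 x 35 mm, at the back right
Not all that is in view belongs to the job. Of the things that look like the part that bears pocket1, the middle-sized one is meant.

How it is judged:
On the way, in this order (a step that is already met when the one before it is completed fails the run):
1. red fuse seated in pocket 1 (horizontal distance between fuse_red_mid and pocket1 below 0.006 m and z of fuse_red_mid in the frame of pocket1 between 0.001 and 0.009 m and angle between fuse_red_mid's own z axis and vertical below 0.25 rad), for 0.2 s.
2. yellow fuse seated in pocket 2, red still seated (all of step 1 and horizontal distance between fuse_yellow_mid and pocket2 below 0.006 m and z of fuse_yellow_mid in the frame of pocket2 between 0.001 and 0.009 m and angle between fuse_yellow_mid's own z axis and vertical below 0.25 rad), for 0.2 s.
3. cover held by the bar at 60 degrees (value of joint cover_turn between 0.95 and 1.145 rad and contact force between the fingers and cover_turn_c0 above 0.5 N), for 0.3 s.
At the end, for the whole second after the job is handed in: Cover held still by the fingers on its bar at 60 degrees, within 5.5 degrees, no bystander against the cover; red, yellow and blue fuses seated in pockets 1, 2 and 3 (centre within 6 mm of the pocket's axis, within 4 mm of full depth, tilted less than 0.25 rad) (all of step 2 and all of step 3 and horizontal distance between fuse_blue_mid and pocket3 below 0.006 m and z of fuse_blue_mid in the frame of pocket3 between 0.001 and 0.009 m and angle between fuse_blue_mid's own z axis and vertical below 0.25 rad and velocity of joint cover_turn between -0.1 and 0.1 rad/s and contact force between each of screwdriver, tape_roll, bottle, multimeter, wrench, parts_tray and cover_turn below 0.1 N); the arm keeps its last pose, push and grip.
It fails at once if cover lifted before both fuses are seated (value of joint cover_turn above 0.15 rad and not (horizontal distance between fuse_red_mid and pocket1 below 0.006 m and z of fuse_red_mid in the frame of pocket1 between 0.001 and 0.009 m and angle between each of fuse_red_mid, fuse_yellow_mid's own z axis and vertical below 0.25 rad and horizontal distance between fuse_yellow_mid and pocket2 below 0.006 m and z of fuse_yellow_mid in the frame of pocket2 between 0.001 and 0.009 m)).
It fails at once if blue fuse taken out of its pocket (distance of fuse_blue_mid from where it was at the start of the episode above 0.015 m).
It fails at once if a bystander moved by more than 30 mm (distance of any of screwdriver, tape_roll, bottle, multimeter, wrench, parts_tray from where it was at the start of the episode above 0.03 m).
It also fails if it takes over 64 s, if anything falls off the work surface, if the arm or the gripper's body presses on something with over 40 N, if the wrist force passes 120 N, or if a joint passes its speed limit or range.

## Working session

There is one attempt and no reset: what is moved stays moved. The work goes in short steps, Python scripts to look and compute and a tool call to move; the robot and the scene stay as the last step left them, time stands still between calls to the robot, and variables do not carry over. Pictures are saved under pics/ and viewed, and the job is handed in when it is done.

Besides the shell and the picture viewer there is one more tool, called after "Request:" by a JSON object that holds its "op" and its "data". step_arm: Moves the arm, as the interface text tells. Its arguments: {"type":"object","properties":{"motion":{"type":"array","items":{"type":"array"}},"newtons":{"type":"number"}},"required":["motion"]}

```bash
ls; mkdir -p pics; python3 - <<'E'
from cell import sensors, imaging, ctrl
import cv2, numpy as np
s=sensors.read_state(); print(s)
for n in ("scene","top"):
    p,d=imaging.camera(n); i=imaging.camera_info(n); print(n,i, d.min(), d.max())
    cv2.imwrite(f"pics/{n}0.png",p); np.savez(f"{n}0.npz",p=p,d=d)
E
```

```text
pics
{'clock': 0.0, 'joint_positions': array([-1.18388393,  0.32183014, -0.07008468,  1.45168799,  0.0225965 ,
        1.37078712, -0.05687181]), 'qvel': array([ 3.26705311e-04, -6.18640872e-04,  4.31916470e-04,  8.27844504e-05,
       -1.00919016e-03, -1.06749060e-03, -1.23816553e-03]), 'tau': array([-6.13786688e-05, -4.91290069e+01, -4.03837077e-01, -3.12521124e+01,
       -6.36851834e-02,  4.37316787e-02,  1.98548432e-04]), 'tool_pos': array([0.2366075 , 0.60484689, 0.24045032]), 'ee_rot': array([ 1.85299823e-01,  9.82681560e-01, -9.53776586e-04, -1.31478636e-04]), 'force': array([-0.31499779, -0.29751454,  0.52230631]), 'torque': array([0.01629493, 0.07435211, 0.01631958]), 'finger_gap': 1.000754961532203}
scene {'vfov': 44.33185325127144, 'cx': 325.7521808515972, 'cy': 198.5394347162532, 'R': array([[ 0.05315652,  0.99857007,  0.00567402],
       [ 0.86808443, -0.04340051, -0.49451574],
       [-0.49356236,  0.03121226, -0.86915015]]), 't': array([-0.03807194, -0.36239932,  1.68908912])} 0.0 3.0860124
top {'vfov': 53.02664272326825, 'cx': 315.3262133806616, 'cy': 199.95750144228137, 'R': array([[-0.01801761, -0.99982618,  0.00479375],
       [-0.98010341,  0.0167139 , -0.19778258],
       [ 0.19766808, -0.00826194, -0.98023419]]), 't': array([-0.01005537,  0.4991276 ,  1.17232743])} 0.0 2.2948394
```

View pics/scene0.png

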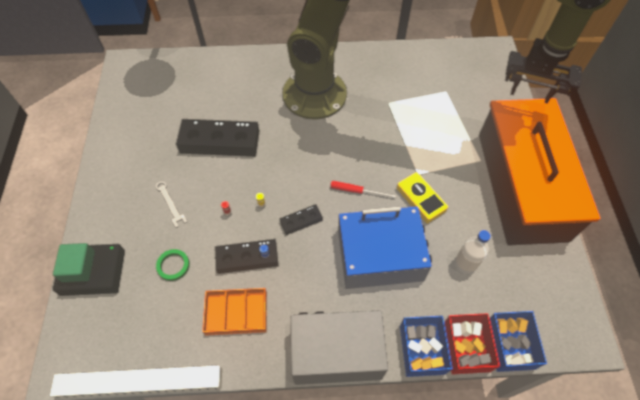

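View pics/top0.png

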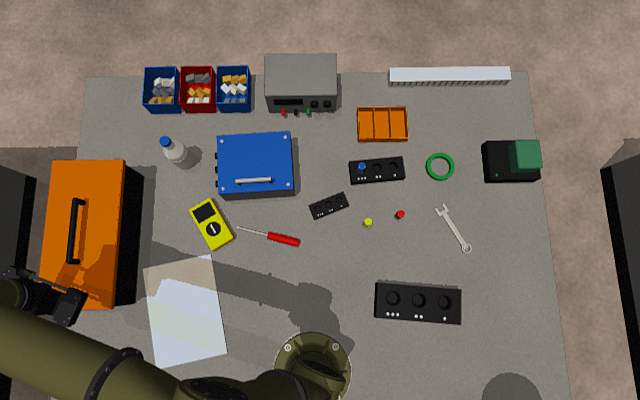

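Candidates for the carrier in the top view: large block (418,303), middle block with the blue fuse (376,170), and small block (328,206). The middle one fits. For the fuses, the candidates are red (400,214) and yellow (368,222). The red screwdriver handle (284,239) and the bottle's blue cap (166,141) could be mistaken for fuses. I'll check these in a close crop and measure them.

```bash
cat > h.py <<'E'
import numpy as np, cv2
from cell import imaging
def K(n):
    i=imaging.camera_info(n); f=200/np.tan(np.radians(i["vfov"])/2); return f,i["cx"],i["cy"],np.array(i["R"]),np.array(i["t"])
def ray(n,u,v,z):
    f,cx,cy,R,t=K(n); d=R.T@np.array([(u-cx)/f,(v-cy)/f,1]); c=-R.T@t
    return c+d*(z-c[2])/d[2]
def dep(n,u,v,d):
    f,cx,cy,R,t=K(n); u=np.asarray(u,float);v=np.asarray(v,float)
    P=np.stack([(u-cx)/f*d,(v-cy)/f*d,d],-1); return (P-t)@R
def proj(n,X):
    f,cx,cy,R,t=K(n); p=R@np.asarray(X)+t; return p[0]/p[2]*f+cx,p[1]/p[2]*f+cy
def cloud(n,d):
    v,u=np.mgrid[:400,:640]; return dep(n,u,v,d)
E
python3 - <<'E'
from h import *
D={n:np.load(n+"0.npz") for n in("scene","top")}
top=D["top"]["p"]; sc=D["scene"]["p"]
a=cv2.resize(top[145:235,300:425],None,fx=5,fy=5,interpolation=cv2.INTER_CUBIC)
b=cv2.resize(sc[180:280,205:330],None,fx=5,fy=5,interpolation=cv2.INTER_CUBIC)
cv2.imwrite("pics/ctop.png",a);cv2.imwrite("pics/csc.png",b)
for n in D:
    p,d=D[n]["p"],D[n]["d"]; C=cloud(n,d); hsv=cv2.cvtColor(p,cv2.COLOR_BGR2HSV)
    V=(d>0)
    for name,lo,hi in (("red",0,8),("yel",22,35),("blu",100,125)):
        m=((hsv[...,0]>=lo)&(hsv[...,0]<=hi)|((name=="red")&(hsv[...,0]>172)))&(hsv[...,1]>130)&(hsv[...,2]>60)
        k,l,st,ce=cv2.connectedComponentsWithStats(m.astype(np.uint8))
        for j in range(1,k):
            if st[j,4]<15: continue
            q=C[(l==j)&V]
            if len(q) and .4<np.median(q[:,0])<.9 and abs(np.median(q[:,1]))<.4: print(n,name,ce[j].round(1),st[j],np.median(q,0).round(4),q[:,2].min().round(3),q[:,2].max().round(3))
    # top faces of black
    for z0,z1,nm in((.028,.045,"z35"),):
        m=(C[...,2]>z0)&(C[...,2]<z1)&(hsv[...,2]<70)&V&(C[...,0]>0.2)
        k,l,st,ce=cv2.connectedComponentsWithStats(m.astype(np.uint8))
        for j in range(1,k):
            if st[j,4]<150: continue
            q=C[l==j]; r=cv2.minAreaRect(q[:,:2].astype(np.float32)*1000); print(n,nm,ce[j].round(1),st[j,4],np.round(r[0],1),np.round(r[1],1),r[2],np.median(q[:,2]))
E
```

```text
scene red [224.9 204.7] [222 202   7   7  39] [ 0.4568 -0.2758  0.0574] 0.047 0.063
scene red [474.1 344.6] [ 448  314   52   59 1269] [0.8845 0.3709 0.0491] -0.005 0.08
scene yel [420.4 195.2] [398 173  50  48 826] [0.4382 0.2931 0.0347] 0.01 0.043
scene yel [260.  197.7] [256 193   8  11  63] [ 0.437  -0.1757  0.0555] 0.027 0.064
scene blu [383.4 241.9] [ 340  208   90   67 4671] [0.6184 0.1568 0.1063] 0.059 0.116
scene blu [484.  235.3] [480 231   9  10  69] [0.6499 0.395  0.1892] 0.186 0.194
scene blu [263.8 247.8] [261 246   6   5  25] [ 0.6018 -0.1617  0.0689] 0.064 0.074
scene blu [411.3 355. ] [408 349  11  12  54] [0.8919 0.2077 0.0022] -0.003 0.077
scene z35 [218.4 147.6] 251 [ 241.2 -311.3] [ 51.2 240.3] 5.826033115386963 0.03672308998377674
scene z35 [ 98.7 280.3] 266 [ 662.4 -607.6] [ 91.6 187.5] 38.139591217041016 0.037373463531217344
top red [196.5  90.2] [179  66  38  47 935] [0.8748 0.3643 0.0417] -0.755 0.079
top red [282.7 111.4] [281 109   4   6  21] [0.7963 0.0801 0.0336] 0.005 0.039
top red [399.6 214. ] [395 210  10   9  62] [ 0.4503 -0.2725  0.0571] 0.004 0.06
[... 158 characters left out ...]
0.062
top blu [233.1  91.3] [216  66  35  47 679] [0.863  0.2429 0.0374] -0.005 0.08
top blu [254.1 161.6] [ 217  131   77   63 4136] [0.6073 0.1604 0.1077] -0.0 0.152
top blu [164.3 140.7] [159 136  11  11  84] [0.6458 0.3974 0.1905] 0.002 0.195
top blu [361.1 166.2] [357 162   9  10  59] [ 0.5981 -0.1603  0.0688] 0.035 0.075
top z35 [499.  168.8] 170 [ 581.2 -605.3] [197.1  93.7] 50.44248580932617 0.037039651731024505
top z35 [377.2 169.2] 947 [ 597.9 -214. ] [ 69.2 170.1] 5.056768417358398 0.03558554727862799
top z35 [135.5 239. ] 319 [397.8 525.7] [  8.7 394.1] 89.16598510742188 0.03657419386223008
top z35 [203.4 212. ] 260 [470.  324.4] [41.9 58.8] 31.510169982910156 0.03795179895537735
```

View pics/ctop.png

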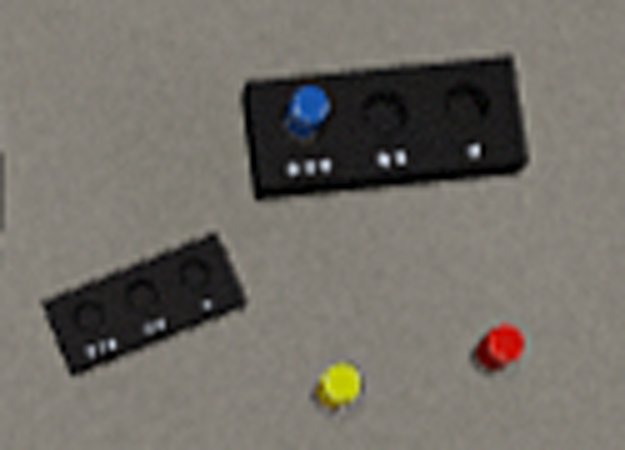

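View pics/csc.png

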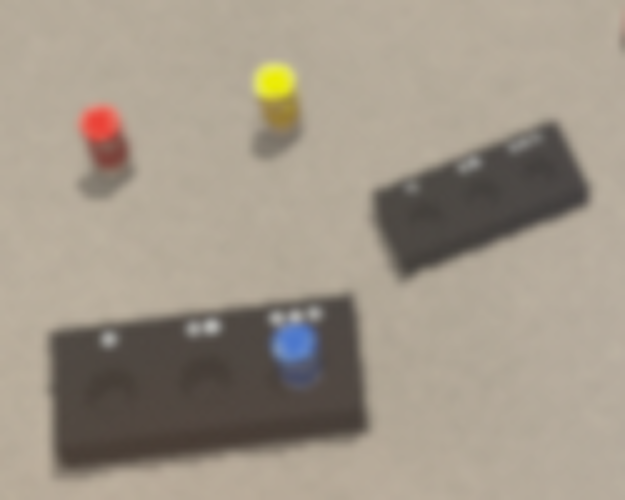

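The crops confirm it: the middle block (top view, centre (377,169)) measures 69 x 170 mm with dots 1, 2, 3 and the blue fuse in pocket 3. Red and yellow stand upright nearer the robot. Next I'll refine the positions.

```bash
python3 - <<'E'
from h import *
D={n:np.load(n+"0.npz") for n in("scene","top")}
for n in D:
    p,d=D[n]["p"],D[n]["d"]; hsv=cv2.cvtColor(p,cv2.COLOR_BGR2HSV).astype(int)
    for nm,X,z in(("red",[.452,-.274,.058],.058),("yel",[.431,-.175,.058],.058),("blu",[.597,-.162,.069],.069)):
        u,v=map(int,np.round(proj(n,X)))
        h,s,V=cv2.split(p[v-9:v+10,u-9:u+10])
        hs=hsv[v-9:v+10,u-9:u+10]; 
        m=(hs[...,1]>130); vmax=np.percentile(hs[...,2][m],90); m&=hs[...,2]>.8*vmax
        ys,xs=np.nonzero(m); w=1
        uu,vv=xs.mean()+u-9,ys.mean()+v-9
        f=K(n)[0]; print(n,nm,uu.round(2),vv.round(2),m.sum(),(xs.ptp() if hasattr(xs,'ptp') else np.ptp(xs))+1,np.ptp(ys)+1,"xy",ray(n,uu,vv,z).round(4), 'expect area', round(np.pi*(11e-3*f/np.median(d[v-2:v+3,u-2:u+3]))**2,1))
    # black block top contour
    u,v=map(int,np.round(proj(n,[.598,-.214,.035])))
    g=cv2.cvtColor(p,cv2.COLOR_BGR2GRAY)[v-25:v+26,u-45:u+46]
    e=np.clip((g.astype(float)-g.min())*(6 if n=="top" else 4),0,255).astype(np.uint8)
    cv2.imwrite(f"pics/pk_{n}.png",cv2.resize(e,None,fx=8,fy=8,interpolation=cv2.INTER_CUBIC)); print(n,"crop origin",u-45,v-25)
E
```

```text
scene red 224.77 204.43 35 7 6 xy [ 0.4561 -0.2759  0.058 ] expect area 46.2
scene yel 259.44 196.12 41 8 7 xy [ 0.4336 -0.1773  0.058 ] expect area 45.3
scene blu 263.76 247.8 25 6 5 xy [ 0.6021 -0.1621  0.069 ] expect area 51.7
scene crop origin 201 227
top red 400.69 213.13 39 7 7 xy [ 0.4524 -0.275   0.058 ] expect area 42.1
top yel 367.8 221.09 44 8 7 xy [ 0.4299 -0.1749  0.058 ] expect area 42.4
top blu 361.65 165.32 31 6 7 xy [ 0.6005 -0.1621  0.069 ] expect area 40.9
top crop origin 332 144
```

View pics/pk_top.png

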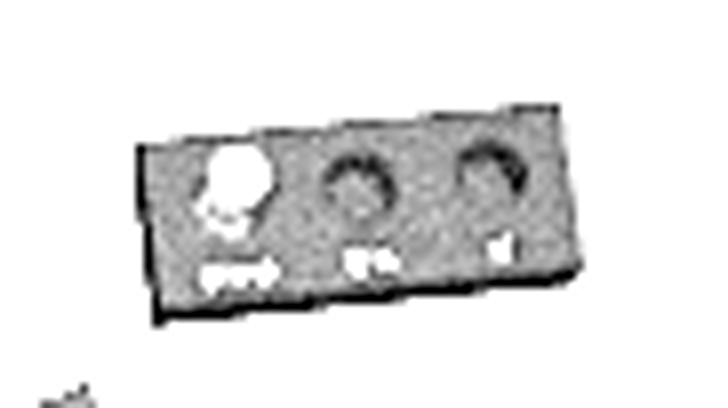

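View pics/pk_scene.png

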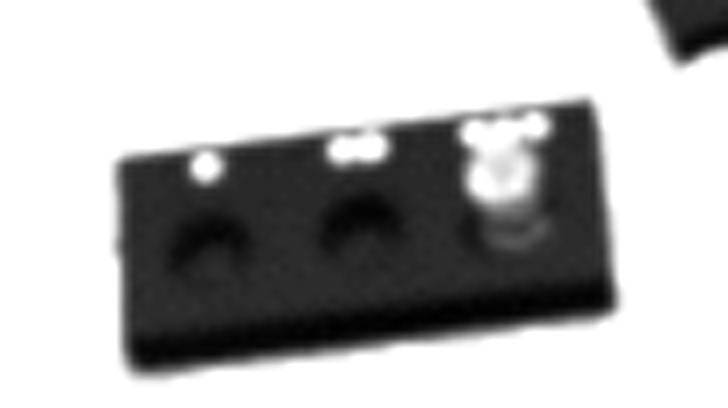

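```bash
python3 - <<'E'
from h import *
o={"top":(332,144),"scene":(201,227)}
P={"top":dict(TL=(142,147),TR=(557,106),BR=(577,268),BL=(160,308),p1=(491,175),p2=(360,188),d1=(502,250),d2=(372,263),d3=(240,274)),
"scene":dict(a=(120,158),b=(590,102),c=(610,290),d=(130,345),p1=(210,252),p2=(362,230),d1=(206,167),d2=(358,147),d3=(504,128))}
R={}
for n in P:
    for k,(x,y) in P[n].items():
        R[n,k]=ray(n,(x+.5)/8-.5+o[n][0],(y+.5)/8-.5+o[n][1],.035); print(n,k,R[n,k].round(4)[:2])
    q=[R[n,k][:2] for k in list(P[n])[:4]]; print("centre",np.mean(q,0), [np.linalg.norm(q[i]-q[(i+1)%4]).round(4) for i in range(4)], np.degrees(np.arctan2(*(-(q[1]-q[0]) if n=="top" else (q[1]-q[0]))))) 
    print("p1-p2",(R[n,'p1']-R[n,'p2'])[:2].round(4), "d1-d2",(R[n,'d1']-R[n,'d2'])[:2].round(4),(R[n,'d2']-R[n,'d3'])[:2].round(4))
E
```

```text
top TL [ 0.6221 -0.1281]
top TR [ 0.6362 -0.2926]
top BR [ 0.5702 -0.2964]
top BL [ 0.5568 -0.1329]
top p1 [ 0.6084 -0.2649]
top p2 [ 0.604  -0.2131]
top d1 [ 0.5779 -0.2675]
top d2 [ 0.5735 -0.2164]
top d3 [ 0.57   -0.1646]
centre [ 0.59633898 -0.21249019] [np.float64(0.1651), np.float64(0.0662), np.float64(0.1641), np.float64(0.0655)] -4.9039201443459115
p1-p2 [ 0.0044 -0.0518] d1-d2 [ 0.0044 -0.0511] [ 0.0036 -0.0518]
scene a [ 0.5755 -0.2996]
scene b [ 0.5623 -0.1365]
scene c [ 0.6333 -0.1298]
scene d [ 0.645  -0.2922]
scene p1 [ 0.6124 -0.2668]
scene p2 [ 0.6068 -0.2149]
scene d1 [ 0.5804 -0.2696]
scene d2 [ 0.5755 -0.2172]
scene d3 [ 0.5708 -0.1665]
centre [ 0.60404088 -0.21451855] [np.float64(0.1636), np.float64(0.0713), np.float64(0.1629), np.float64(0.0699)] -4.613711495823335
p1-p2 [ 0.0055 -0.0518] d1-d2 [ 0.0049 -0.0525] [ 0.0047 -0.0507]
```

Both cameras agree on the fuse-to-pocket offsets to about 1 mm:
- Red to pocket 1: (+156, +9.6) mm
- Yellow to pocket 2: (+173.6, -38) mm

In absolute terms they differ by about 3 mm, so I'll re-check once a fuse is held. I'll turn the jaws along the carrier's x and travel via a mid waypoint.

Request:
{"op": "step_arm", "data": {"motion": [[[30, -25, 15], -0.11, 0], [[60, -55, 30], -0.22, 0], [[85, -90, 40], -0.33, 0], [[110, -125, 40], -0.44, 0], [[135, -160, 40], -0.55, 0], [[155, -195, 40], -0.66, 0], [[175, -230, 40], -0.77, 0], [[195, -265, 40], -0.88, 0], [[210, -300, 40], -0.99, 0], [[225, -340, 40], -1.11, 0]], "newtons": 20}}

```text
clock: 0.93
tool_pos: [0.4617, 0.2643, 0.2802]
ee_rot: [0.677, 0.736, -0.001, -0.001]
force: [1.1, -0.3, 0.6]
finger_gap: 1.0
```

Request:
{"op": "step_arm", "data": {"motion": [[[0, -40, 0], 0, 0], [[0, -80, 0], 0, 0], [[0, -120, 0], 0, 0], [[0, -160, 0], 0, 0], [[0, -200, 0], 0, 0], [[0, -240, -5], 0, 0], [[-2, -280, -15], 0, 0], [[-4, -320, -25], 0, 0], [[-6, -360, -35], 0, 0], [[-8, -400, -45], 0, 0]]}}

```text
clock: 1.77
tool_pos: [0.4529, -0.1375, 0.2346]
ee_rot: [0.677, 0.736, -0.0, -0.001]
force: [2.2, 0.5, -0.5]
finger_gap: 1.0
```

Request:
{"op": "step_arm", "data": {"motion": [[[0, -35, -20], 0, 0], [[0, -70, -40], 0, 0], [[0, -105, -60], 0, 0], [[0, -139, -75], 0, 0], [[0, -139, -95], 0, 0], [[0, -139, -105], 0, 0], [[0, -139, -105], 0, 0], [[0, -139, -105], 0, 0], [[0, -139, -105], 0, 0], [[0, -139, -105], 0, 0]]}}

```text
clock: 2.6
tool_pos: [0.4541, -0.2756, 0.1308]
ee_rot: [0.677, 0.736, 0.0, 0.0]
force: [0.0, 0.0, 0.0]
finger_gap: 0.999
```

```bash
python3 - <<'E'
from h import *
from cell import sensors
s=sensors.read_state(); print(s["clock"],s["tool_pos"],s["ee_rot"],s["force"])
for n in ("scene","top"):
    p,d=imaging.camera(n); np.savez(n+"1.npz",p=p,d=d)
    u,v=map(int,proj(n,[.454,-.27,.1])); cv2.imwrite(f"pics/{n}1.png",cv2.resize(p[v-60:v+60,u-80:u+80],None,fx=4,fy=4,interpolation=cv2.INTER_CUBIC)); print(u,v)
a=cv2.imread("pics/scene1.png");b=cv2.imread("pics/top1.png");cv2.imwrite("pics/both1.png",cv2.resize(np.hstack([a,b]),(800,300)))
E
```

```text
2.6 [ 0.45413266 -0.27561204  0.13080232] [6.76545795e-01 7.36400415e-01 4.40812550e-04 1.48861465e-04] [0.00838392 0.03314886 0.01227205]
224 196
402 210
```

View pics/both1.png

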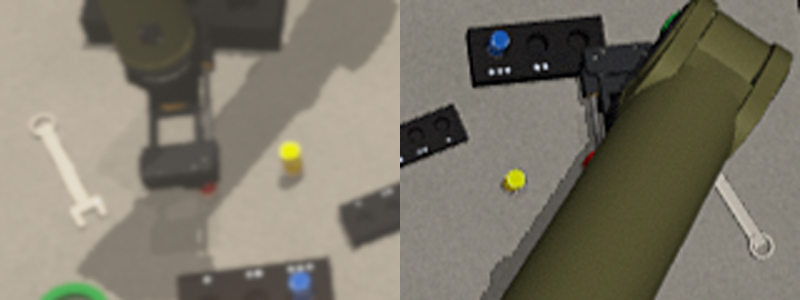

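```bash
python3 - <<'E'
from h import *
for X in ([.4541,-.2756,.131],[.4541,-.2756,.112],[.4541,-.2756,.058],[.4976,-.272,.112],[.5126,-.2706,.112]): print(X,np.round(proj("scene",X),1))
p=np.load("scene1.npz")["p"]
im=cv2.resize(p[165:235,190:270],None,fx=9,fy=8,interpolation=cv2.INTER_CUBIC)
im=cv2.convertScaleAbs(im,alpha=1.6); cv2.imwrite("pics/z1.png",im)
E
```

```text
[0.4541, -0.2756, 0.131] [220.3 190.9]
[0.4541, -0.2756, 0.112] [221.5 194.3]
[0.4541, -0.2756, 0.058] [224.9 203.8]
[0.4976, -0.272, 0.112] [222.  208.1]
[0.5126, -0.2706, 0.112] [222.3 212.9]
```

View pics/z1.png

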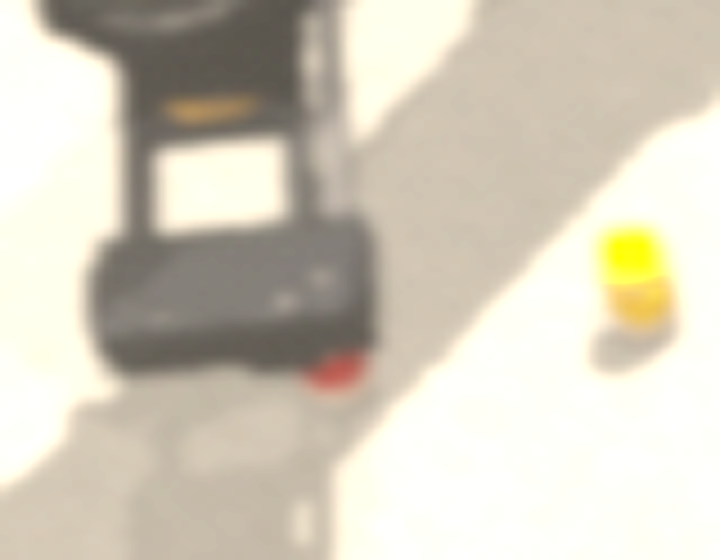

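Request:
{"op": "step_arm", "data": {"motion": [[[0, 0, -30], 0, 0], [[0, 0, -55], 0, 0], [[0, 0, -75], 0, 0], [[0, 0, -83], 0, 0], [[0, 0, -83], 0, 0], [[0, 0, -83], 0.0, 0.75], [[0, 0, -83], 0, 0.9], [[0, 0, -83], 0, 1], [[0, 0, -83], 0, 1], [[0, 0, -83], 0, 1]], "newtons": 15}}

```text
clock: 3.53
tool_pos: [0.4544, -0.2761, 0.0485]
ee_rot: [0.677, 0.736, 0.001, 0.001]
force: [0.1, -0.4, -0.4]
finger_gap: 0.708
```

Request:
{"op": "step_arm", "data": {"motion": [[[0, 0, 0], 0, 1], [[0, 0, 0], 0, 1], [[0, 0, 0], 0, 1], [[0, 0, 0], 0, 1], [[0, 0, 0], 0, 1], [[0, 0, 0], 0, 1], [[0, 0, 0], 0, 1], [[0, 0, 0], 0, 1], [[0, 0, 0], 0, 1], [[0, 0, 0], 0, 1]]}}

```text
clock: 4.37
tool_pos: [0.4543, -0.2761, 0.0484]
ee_rot: [0.677, 0.736, 0.001, 0.001]
force: [0.2, -0.3, -0.3]
finger_gap: 0.249
```

Grip confirmed: gap 0.249 is 21.7 mm. The arm-frame fuse x (0.4543) equals the mean of the two cameras, so I'll use the camera mean for the pockets too. Pocket 1 is then at (0.6105, -0.2659). Next: lift, then hover over it.

Request:
{"op": "step_arm", "data": {"motion": [[[0, 0, 20], 0, 1], [[0, 0, 45], 0, 1], [[20, 2, 60], 0, 1], [[55, 4, 65], 0, 1], [[90, 6, 65], 0, 1], [[125, 8, 60], 0, 1], [[145, 10, 52], 0, 1], [[156, 10, 46], 0, 1], [[156, 10, 46], 0, 1], [[156, 10, 46], 0, 1]], "newtons": 25}}

```text
clock: 5.2
tool_pos: [0.6098, -0.266, 0.0934]
ee_rot: [0.677, 0.736, -0.0, -0.0]
force: [-0.7, 0.4, -0.1]
finger_gap: 0.243
```

```bash
python3 - <<'E'
from h import *
from cell import sensors
s=sensors.read_state(); print(s["clock"],s["tool_pos"],s["ee_rot"],s["force"],s["finger_gap"])
for n in ("scene","top"):
    p,d=imaging.camera(n); np.savez(n+"2.npz",p=p,d=d)
    u,v=map(int,proj(n,[.61,-.25,.05])); print(u,v)
    cv2.imwrite(f"pics/{n}2.png",cv2.convertScaleAbs(cv2.resize(p[v-40:v+35,u-50:u+50],None,fx=8,fy=8,interpolation=cv2.INTER_CUBIC),alpha=1.8))
E
```

```text
5.2 [ 0.60979962 -0.26597156  0.09342858] [ 6.76582400e-01  7.36366915e-01 -8.84687406e-05 -1.22872462e-04] [-0.68556028  0.40543564 -0.06279978] 0.24266401623575645
232 254
389 163
```

View pics/scene2.png

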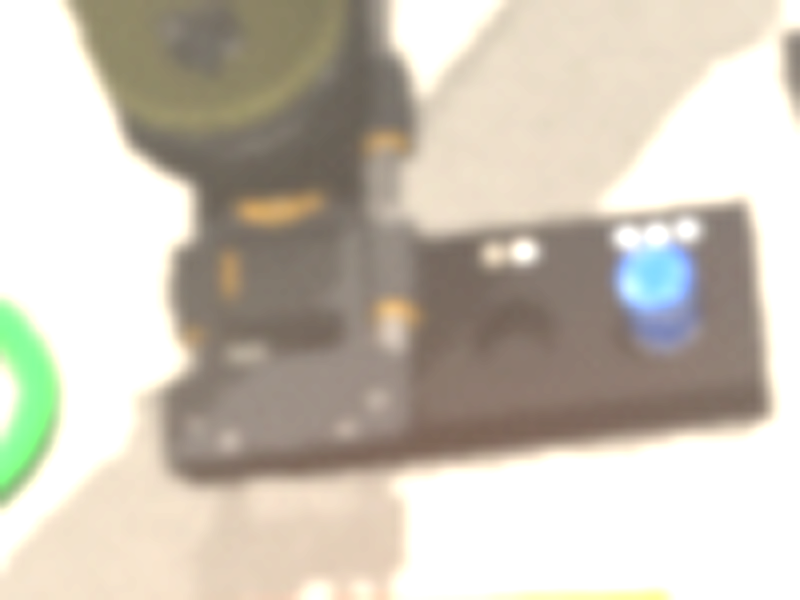

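View pics/top2.png

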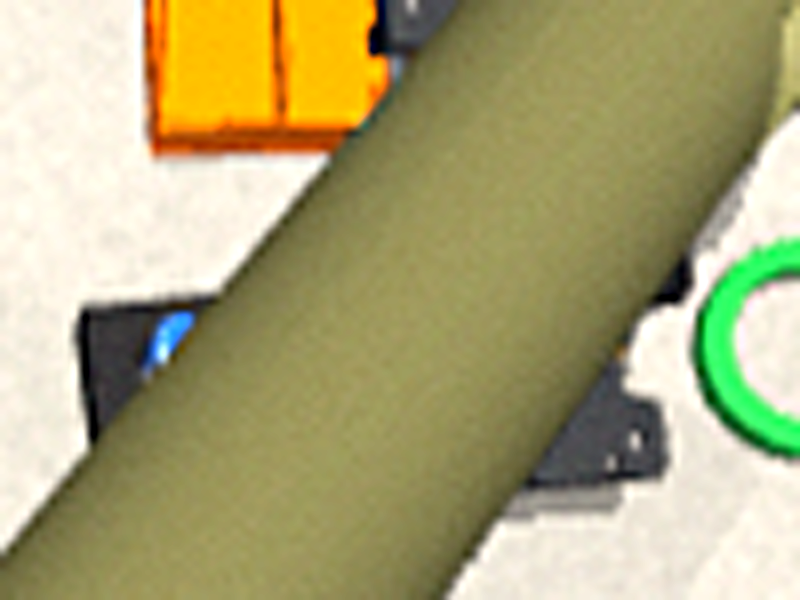

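Neither view shows the held fuse, because the gripper hides it in the scene view and the arm hides it in the top view. I'll go down in small steps and watch the force and height.

Request:
{"op": "step_arm", "data": {"motion": [[[1, 0, -3], 0, 1], [[1, 0, -5], 0, 1], [[1, 0, -7], 0, 1], [[1, 0, -9], 0, 1], [[1, 0, -11], 0, 1], [[1, 0, -13], 0, 1], [[1, 0, -14], 0, 1], [[1, 0, -15], 0, 1], [[1, 0, -15], 0, 1], [[1, 0, -15], 0, 1]]}}

```text
clock: 6.13
tool_pos: [0.6101, -0.2669, 0.0796]
ee_rot: [0.677, 0.736, 0.0, 0.0]
force: [-0.4, -0.1, 0.1]
finger_gap: 0.244
```

There is no force with the foot about 4 mm below the rim, so it is in. Continuing down.

Request:
{"op": "step_arm", "data": {"motion": [[[0, 0.5, -3], 0, 1], [[0, 0.5, -6], 0, 1], [[0, 0.5, -9], 0, 1], [[0, 0.5, -12], 0, 1], [[0, 0.5, -15], 0, 1], [[0, 0.5, -17], 0, 1], [[0, 0.5, -19], 0, 1], [[0, 0.5, -20], 0, 1], [[0, 0.5, -20], 0, 1], [[0, 0.5, -20], 0, 1]]}}

```text
clock: 6.97
tool_pos: [0.6102, -0.2665, 0.0597]
ee_rot: [0.677, 0.736, 0.0, 0.001]
force: [0.5, 0.3, -0.8]
finger_gap: 0.243
```

Near the floor (foot at about 11.3 mm, pocket floor at 11 mm). Release and lift.

Request:
{"op": "step_arm", "data": {"motion": [[[0, 0, 0], 0, 0.5], [[0, 0, 0], 0, 0.3], [[0, 0, 0], 0, 0], [[0, 0, 0], 0, 0], [[0, 0, 0], 0, 0], [[0, 0, 0], 0, 0], [[0, 0, 0], 0, 0], [[0, 0, 15], 0, 0], [[0, 0, 40], 0, 0], [[0, 0, 70], 0, 0]]}}

```text
clock: 7.8
tool_pos: [0.6092, -0.266, 0.1297]
ee_rot: [0.677, 0.736, -0.0, -0.001]
force: [0.4, 0.1, 0.0]
finger_gap: 0.918
```

Request:
{"op": "step_arm", "data": {"motion": [[[-15, 10, 10], 0, 0], [[-45, 25, 15], 0, 0], [[-80, 45, 15], 0, 0], [[-115, 62, 10], 0, 0], [[-148, 80, 0], 0, 0], [[-178, 91, 0], 0, 0], [[-178, 91, -15], 0, 0], [[-178, 91, -30], 0, 0], [[-178, 91, -30], 0, 0], [[-178, 91, -30], 0, 0]]}}

```text
clock: 8.63
tool_pos: [0.4309, -0.1753, 0.1003]
ee_rot: [0.678, 0.735, -0.0, -0.001]
force: [-0.0, -0.1, 0.2]
finger_gap: 0.998
```

```bash
python3 - <<'E'
from h import *
from cell import sensors
s=sensors.read_state(); print(s["clock"],s["tool_pos"],s["ee_rot"],s["force"],s["finger_gap"])
for n in ("scene","top"):
    p,d=imaging.camera(n); np.savez(n+"3.npz",p=p,d=d)
a=np.load("scene3.npz")["p"];b=np.load("top3.npz")["p"]
c=np.hstack([cv2.resize(a[170:290,180:300],(400,400),interpolation=cv2.INTER_CUBIC),cv2.resize(b[130:250,320:440],(400,400),interpolation=cv2.INTER_CUBIC)])
cv2.imwrite("pics/b3.png",c)
E
```

```text
8.6333 [ 0.43094079 -0.17525407  0.10026346] [ 6.77682475e-01  7.35353923e-01 -3.39003374e-04 -9.77884472e-04] [-0.03983212 -0.08631399  0.16933117] 0.9983731121632182
```

View pics/b3.png

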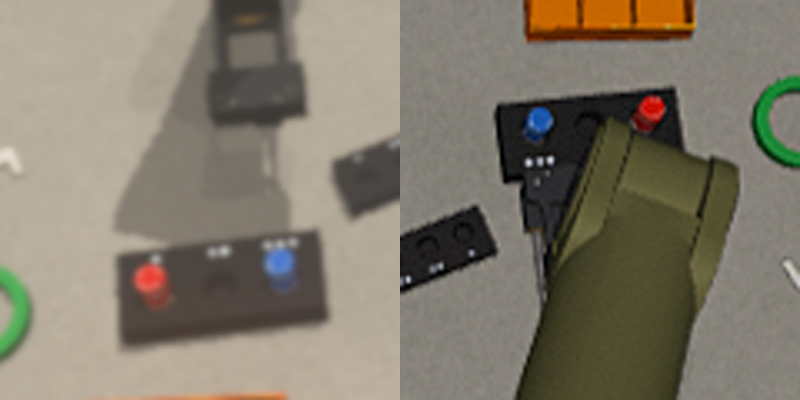

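The picture shows red in pocket 1 (left panel (150,280), right panel (650,110)), as tall as the blue fuse. I'll compute a midpoint check for pocket 2.

```bash
python3 - <<'E'
from h import *
D={n:np.load(n+"3.npz") for n in("scene","top")}
S=[]
for n in D:
    p=D[n]["p"]; hsv=cv2.cvtColor(p,cv2.COLOR_BGR2HSV).astype(int); r={}
    for nm,X in(("red",[.6105,-.266,.069]),("blu",[.6005,-.162,.069])):
        u,v=map(int,np.round(proj(n,X))); hs=hsv[v-9:v+10,u-9:u+10]
        m=hs[...,1]>130; m&=hs[...,2]>.8*np.percentile(hs[...,2][m],90)
        ys,xs=np.nonzero(m); r[nm]=ray(n,xs.mean()+u-9,ys.mean()+v-9,.069); print(n,nm,r[nm].round(4),m.sum())
    print("mid",(r["red"]+r["blu"])/2); S.append((r["red"]+r["blu"])/2)
print(np.mean(S,0))
E
```

```text
scene red [ 0.6119 -0.2672  0.069 ] 48
scene blu [ 0.6023 -0.1623  0.069 ] 26
mid [ 0.60711806 -0.21475763  0.069     ]
top red [ 0.6095 -0.2657  0.069 ] 36
top blu [ 0.6005 -0.1621  0.069 ] 31
mid [ 0.60503627 -0.21388506  0.069     ]
[ 0.60607717 -0.21432134  0.069     ]
```

Request:
{"op": "step_arm", "data": {"motion": [[[0, -1, -20], 0, 0], [[0, -1, -40], 0, 0], [[0, -1, -52], 0, 0], [[0, -1, -52], 0, 0.8], [[0, -1, -52], 0, 1], [[0, -1, -52], 0, 1], [[0, -1, -52], 0, 1], [[0, -1, -52], 0, 1], [[0, -1, -52], 0, 1], [[0, -1, -52], 0, 1]], "newtons": 15}}

```text
clock: 9.57
tool_pos: [0.4322, -0.1767, 0.049]
ee_rot: [0.678, 0.735, -0.0, 0.0]
force: [0.0, -0.1, -0.6]
finger_gap: 0.554
```

Request:
{"op": "step_arm", "data": {"motion": [[[0, 0, 0], 0, 1], [[0, 0, 0], 0, 1], [[0, 0, 0], 0, 1], [[0, 0, 0], 0, 1], [[0, 0, 0], 0, 1], [[0, 0, 0], 0, 1], [[0, 0, 0], 0, 1], [[0, 0, 0], 0, 1], [[0, 0, 0], 0, 1], [[0, 0, 0], 0, 1]], "newtons": 25}}

```text
clock: 10.4
tool_pos: [0.4321, -0.1767, 0.049]
ee_rot: [0.678, 0.735, -0.0, -0.0]
force: [-0.8, 0.8, 0.2]
finger_gap: 0.249
```

Request:
{"op": "step_arm", "data": {"motion": [[[0, 0, 20], 0, 1], [[0, -5, 45], 0, 1], [[30, -15, 60], 0, 1], [[65, -28, 60], 0, 1], [[100, -38, 60], 0, 1], [[135, -38, 58], 0, 1], [[162, -38, 50], 0, 1], [[174, -38, 45], 0, 1], [[174, -38, 43], 0, 1], [[174, -38, 43], 0, 1]]}}

```text
clock: 11.23
tool_pos: [0.6053, -0.2146, 0.0906]
ee_rot: [0.677, 0.736, -0.001, -0.001]
force: [-0.2, -0.9, -0.9]
finger_gap: 0.243
```

Request:
{"op": "step_arm", "data": {"motion": [[[0.7, 0, -2], 0, 1], [[0.7, 0, -4], 0, 1], [[0.7, 0, -6], 0, 1], [[0.7, 0, -8], 0, 1], [[0.7, 0, -9], 0, 1], [[0.7, 0, -10], 0, 1], [[0.7, 0, -11], 0, 1], [[0.7, 0, -12], 0, 1], [[0.7, 0, -12], 0, 1], [[0.7, 0, -12], 0, 1]]}}

```text
clock: 12.07
tool_pos: [0.606, -0.2146, 0.0786]
ee_rot: [0.677, 0.736, -0.001, -0.001]
force: [-0.6, 0.4, 0.2]
finger_gap: 0.246
```

In freely (foot at 29.6 mm, below the 35 mm rim). Going home.

Request:
{"op": "step_arm", "data": {"motion": [[[0, 0, -3], 0, 1], [[0, 0, -6], 0, 1], [[0, 0, -9], 0, 1], [[0, 0, -12], 0, 1], [[0, 0, -15], 0, 1], [[0, 0, -17], 0, 1], [[0, 0, -18], 0, 1], [[0, 0, -18.5], 0, 1], [[0, 0, -18.5], 0, 1], [[0, 0, -18.5], 0, 1]]}}

```text
clock: 12.9
tool_pos: [0.6061, -0.2147, 0.0602]
ee_rot: [0.677, 0.736, -0.001, -0.001]
force: [0.1, 0.5, -0.2]
finger_gap: 0.243
```

Request:
{"op": "step_arm", "data": {"motion": [[[0, 0, 0], 0, 0.5], [[0, 0, 0], 0, 0.3], [[0, 0, 0], 0, 0], [[0, 0, 0], 0, 0], [[0, 0, 0], 0, 0], [[0, 0, 0], 0, 0], [[0, 0, 0], 0, 0], [[0, 0, 15], 0, 0], [[0, 0, 45], 0, 0], [[0, 0, 80], 0, 0]]}}

```text
clock: 13.73
tool_pos: [0.6047, -0.2143, 0.1401]
ee_rot: [0.678, 0.735, -0.002, -0.002]
force: [1.2, 0.4, -0.8]
finger_gap: 0.922
```

Request:
{"op": "step_arm", "data": {"motion": [[[-30, 10, 20], 0, 0], [[-60, 20, 40], 0, 0], [[-90, 30, 60], 0, 0], [[-120, 40, 80], 0, 0], [[-150, 50, 100], 0, 0], [[-160, 80, 110], 0, 0], [[-160, 115, 110], 0, 0], [[-160, 130, 110], 0, 0], [[-160, 130, 110], 0, 0], [[-160, 130, 110], 0, 0]]}}

```text
clock: 14.57
tool_pos: [0.4447, -0.0842, 0.2509]
ee_rot: [0.677, 0.736, -0.002, -0.002]
force: [-0.2, -1.0, 0.8]
finger_gap: 1.002
```

```bash
python3 - <<'E'
from h import *
from cell import sensors
s=sensors.read_state(); print(s["clock"],s["tool_pos"],s["ee_rot"],s["force"],s["finger_gap"])
for n in ("scene","top"):
    p,d=imaging.camera(n); np.savez(n+"4.npz",p=p,d=d); cv2.imwrite(f"pics/{n}4.png",p)
D={n:np.load(n+"4.npz") for n in("scene","top")}
for n in D:
    p=D[n]["p"]; C=cloud(n,D[n]["d"]); hsv=cv2.cvtColor(p,cv2.COLOR_BGR2HSV).astype(int)
    for nm,X in(("red",[.6105,-.266,.069]),("yel",[.606,-.214,.069]),("blu",[.6005,-.162,.069])):
        u,v=map(int,np.round(proj(n,X))); hs=hsv[v-9:v+10,u-9:u+10]
        m=hs[...,1]>130; 
        if m.sum()<5: print(n,nm,"hidden"); continue
        m&=hs[...,2]>.8*np.percentile(hs[...,2][m],90)
        ys,xs=np.nonzero(m); print(n,nm,ray(n,xs.mean()+u-9,ys.mean()+v-9,.069).round(4),m.sum(),"z",np.median(C[v-9:v+10,u-9:u+10,2][m]).round(4))
E
```

```text
14.5667 [ 0.44474503 -0.08424165  0.25094773] [ 0.67710891  0.73587755 -0.00177135 -0.00214869] [-0.24910223 -1.04581764  0.75930795] 1.0021302943397454
scene red [ 0.6119 -0.2672  0.069 ] 48 z 0.0684
scene yel [ 0.6077 -0.2145  0.069 ] 52 z 0.0693
scene blu [ 0.602  -0.1622  0.069 ] 27 z 0.068
top red [ 0.6095 -0.2657  0.069 ] 36 z 0.0704
top yel hidden
top blu hidden
```

View pics/scene4.png

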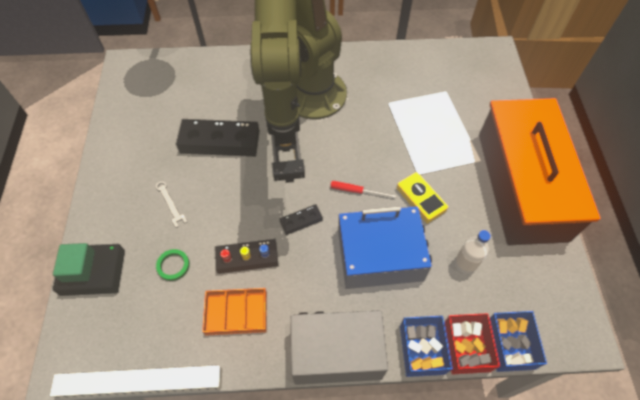

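View pics/top4.png

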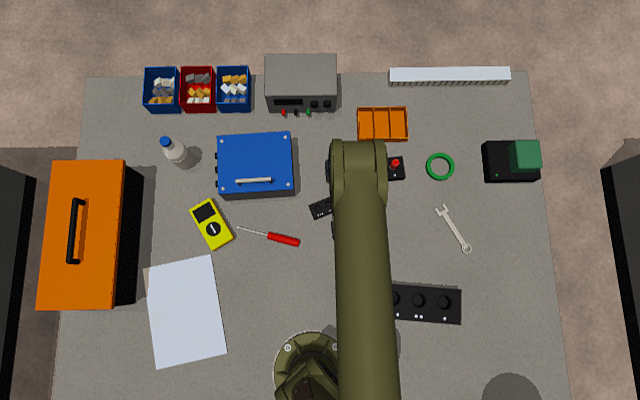

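All three fuse tops sit at about 69 mm in a row (scene (225,254), (245,253), (264,248)), so they are seated. Next is the bar: top view (254,181), scene (381,212).

```bash
python3 - <<'E'
from h import *
for n,(u0,v0,u1,v1) in dict(scene=(350,200,415,222),top=(225,170,285,192)).items():
    D=np.load(n+"4.npz"); p,d=D["p"],D["d"]; C=cloud(n,d); hsv=cv2.cvtColor(p,cv2.COLOR_BGR2HSV)
    m=np.zeros(p.shape[:2],bool); 
    m[v0:v1,u0:u1]=(C[v0:v1,u0:u1,2]>.125)&(C[v0:v1,u0:u1,2]<.17)
    q=C[m]; print(n,m.sum(),"depth med",np.median(q,0).round(4),np.percentile(q,[3,97],axis=0).round(4))
    m2=np.zeros_like(m); m2[v0:v1,u0:u1]=(hsv[v0:v1,u0:u1,1]<70)&(hsv[v0:v1,u0:u1,2]>110)
    ys,xs=np.nonzero(m2); print("col",m2.sum(),xs.min(),xs.max(),ys.min(),ys.max())
    r=cv2.minAreaRect(np.stack([xs,ys],1).astype(np.float32)); print(r)
    box=cv2.boxPoints(r); print("centre",ray(n,*r[0],.150).round(4)); 
    e=[ray(n,*b,.15)[:2] for b in box]; L=[np.linalg.norm(e[i]-e[(i+1)%4]) for i in range(4)]; i=int(np.argmax(L)); v=e[i]-e[(i+1)%4]; print("len",np.round(L,4),"axis deg",np.degrees(np.arctan2(v[1],v[0]))%180)
    cv2.imwrite(f"pics/bar_{n}.png",cv2.resize(p[v0-15:v1+80,u0-20:u1+20],None,fx=5,fy=5,interpolation=cv2.INTER_CUBIC))
    # cover plate
    b=(hsv[...,0]>100)&(hsv[...,0]<125)&(hsv[...,1]>130)&(C[...,2]>.1)&(C[...,2]<.115)
    k,l,st,ce=cv2.connectedComponentsWithStats(b.astype(np.uint8)); j=1+np.argmax(st[1:,4]); q=C[l==j]
    rr=cv2.minAreaRect((q[:,:2]*1000).astype(np.float32)); print("cover",rr,np.median(q[:,2]))
E
```

```text
scene 193 depth med [0.5452 0.152  0.149 ] [[0.5379 0.1056 0.1309]
 [0.5509 0.2021 0.1543]]
col 724 350 414 200 214
((381.9999694824219, 207.0), (63.99999237060547, 13.999998092651367), 0.0)
centre [0.5366 0.1577 0.15  ]
len [0.0422 0.1708 0.0424 0.1681] axis deg 87.13656097554312
cover ((610.9097290039062, 158.62799072265625), (178.02049255371094, 219.7282257080078), 2.968395709991455) 0.10634568471295269
top 159 depth med [0.5413 0.1563 0.1513] [[0.535  0.1086 0.1321]
 [0.548  0.2027 0.1554]]
col 143 235 270 177 182
((252.5187225341797, 179.3740692138672), (4.194760322570801, 35.15608215332031), 87.1375961303711)
centre [0.5409 0.1581 0.15  ]
len [0.0991 0.0122 0.0988 0.0122] axis deg 91.99981836528305
cover ((606.7672729492188, 160.40737915039062), (179.2740478515625, 219.99884033203125), 2.8800504207611084) 0.10768774230132544
```

View pics/bar_scene.png

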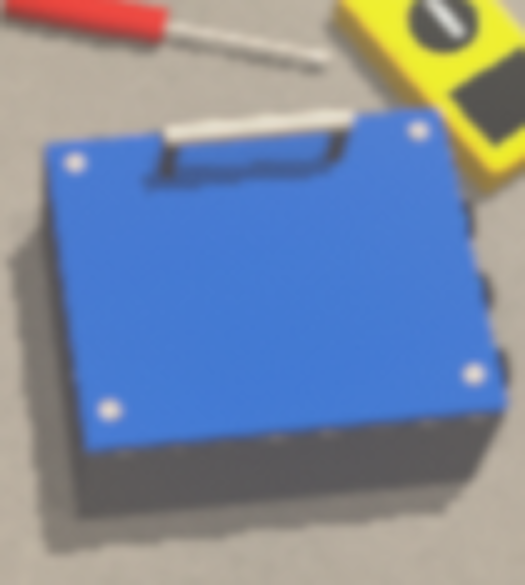

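View pics/bar_top.png

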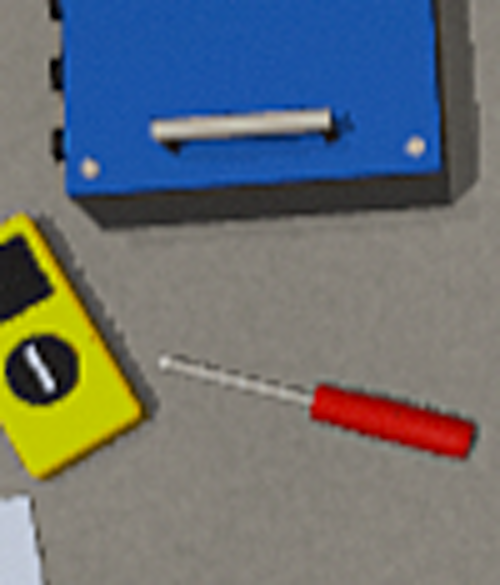

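The bar lies at (0.5435, 0.156, 0.148): the mean of the two views agrees with cover centre minus 65 mm to within 1 mm. Its yaw is 2.9 deg and the hinge is at (0.6987, 0.164, 0.100). I'll move above it with a turn of -0.033 rad.

Request:
{"op": "step_arm", "data": {"motion": [[[15, 35, 0], -0.01, 0], [[30, 70, 0], -0.02, 0], [[45, 105, 0], -0.033, 0], [[60, 140, 0], -0.033, 0], [[75, 175, -5], -0.033, 0], [[88, 210, -15], -0.033, 0], [[99, 240, -25], -0.033, 0], [[99, 240, -40], -0.033, 0], [[99, 240, -40], -0.033, 0], [[99, 240, -40], -0.033, 0]], "newtons": 12}}

```text
clock: 15.5
tool_pos: [0.5438, 0.1518, 0.2098]
ee_rot: [0.691, 0.722, -0.004, -0.002]
force: [0.0, -1.3, -0.0]
finger_gap: 1.0
```

Request:
{"op": "step_arm", "data": {"motion": [[[0, 0, -15], 0, 0], [[0, 0, -30], 0, 0], [[0, 0, -45], 0, 0], [[0, 0, -55], 0, 0], [[0, 0, -62], 0, 0], [[0, 0, -62], 0, 0], [[0, 0, -62], 0, 0], [[0, 0, -62], 0, 0], [[0, 0, -62], 0, 0], [[0, 0, -62], 0, 0]]}}

```text
clock: 16.33
tool_pos: [0.5443, 0.152, 0.1486]
ee_rot: [0.691, 0.722, -0.003, -0.002]
force: [-0.4, -0.1, -0.1]
finger_gap: 1.0
```

```bash
python3 - <<'E'
from h import *
from cell import sensors
s=sensors.read_state(); print(s["clock"],s["tool_pos"],s["ee_rot"],s["force"],s["finger_gap"])
p,d=imaging.camera("scene"); q,_=imaging.camera("top")
c=np.hstack([cv2.resize(p[160:290,310:440],(400,400),interpolation=cv2.INTER_CUBIC),cv2.resize(q[110:240,190:320],(400,400),interpolation=cv2.INTER_CUBIC)])
cv2.imwrite("pics/b5.png",c)
E
```

```text
16.3333 [0.54425672 0.15196115 0.14855728] [ 0.6913718   0.72248932 -0.00341917 -0.00158609] [-0.41931908 -0.06282686 -0.11542899] 1.0001580344294774
```

View pics/b5.png

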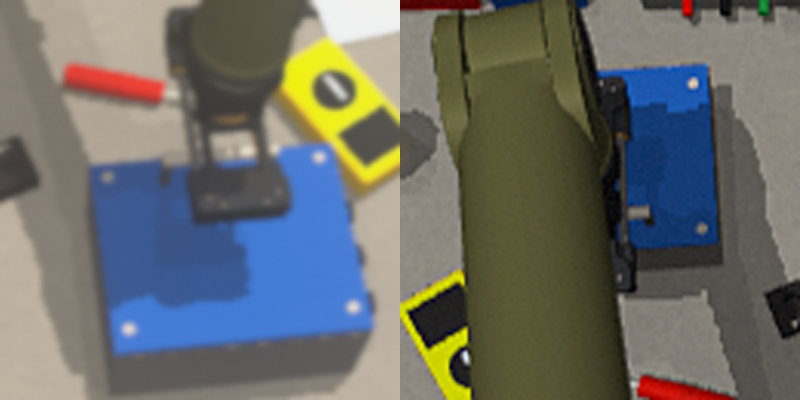

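The open jaws straddle the bar with no contact. Closing.

Request:
{"op": "step_arm", "data": {"motion": [[[0, 0, 0], 0, 0.7], [[0, 0, 0], 0, 1], [[0, 0, 0], 0, 1], [[0, 0, 0], 0, 1], [[0, 0, 0], 0, 1], [[0, 0, 0], 0, 1], [[0, 0, 0], 0, 1], [[0, 0, 0], 0, 1], [[0, 0, 0], 0, 1], [[0, 0, 0], 0, 1]], "newtons": 15}}

```text
clock: 17.27
tool_pos: [0.544, 0.152, 0.1482]
ee_rot: [0.691, 0.723, -0.004, -0.002]
force: [0.2, 0.2, 0.4]
finger_gap: 0.321
```

Request:
{"op": "step_arm", "data": {"motion": [[[0, 0, 0], 0, 1], [[0, 0, 0], 0, 1], [[0, 0, 0], 0, 1], [[0, 0, 0], 0, 1], [[0, 0, 0], 0, 1], [[0, 0, 0], 0, 1], [[0, 0, 0], 0, 1], [[0, 0, 0], 0, 1], [[0, 0, 0], 0, 1], [[0, 0, 0], 0, 1]]}}

```text
clock: 18.1
tool_pos: [0.5423, 0.1519, 0.1477]
ee_rot: [0.691, 0.723, -0.005, -0.003]
force: [-6.3, 0.0, 2.3]
finger_gap: 0.13
```

```bash
python3 - <<'E'
import numpy as np
e=np.array([np.cos(np.radians(2.9)),np.sin(np.radians(2.9))])
for q in range(0,64,4):
    r=np.radians(q); a=-155*np.cos(r)+48*np.sin(r)+155; z=155*np.sin(r)+48*np.cos(r)-48
    print(q,(a*e).round(1),round(z,1))
E
```

```text
0 [0. 0.] 0.0
4 [3.7 0.2] 10.7
8 [8.2 0.4] 21.1
12 [13.3  0.7] 31.2
16 [19.2  1. ] 40.9
20 [25.7  1.3] 50.1
24 [32.9  1.7] 58.9
28 [40.6  2.1] 67.1
32 [48.9  2.5] 74.8
36 [57.7  2.9] 81.9
40 [67.   3.4] 88.4
44 [76.7  3.9] 94.2
48 [86.8  4.4] 99.3
52 [97.3  4.9] 103.7
56 [108.    5.5] 107.3
60 [118.9   6. ] 110.2
```

The bar is gripped (gap 0.13, about 11.3 mm). I'll lift along the arc, starting with 0 to 20 degrees.

Request:
{"op": "step_arm", "data": {"motion": [[[1.5, 0, 5], 0, 1], [[3.5, 0, 10.5], 0, 1], [[5.5, 0.5, 15.5], 0, 1], [[8, 0.5, 21], 0, 1], [[10.5, 0.5, 26], 0, 1], [[13.5, 0.5, 31], 0, 1], [[16, 1, 36], 0, 1], [[19, 1, 41], 0, 1], [[22.5, 1, 45.5], 0, 1], [[25.5, 1.5, 50], 0, 1]]}}

```text
clock: 18.93
tool_pos: [0.5655, 0.1531, 0.198]
ee_rot: [0.691, 0.723, -0.008, -0.005]
force: [-9.4, -1.1, 1.0]
finger_gap: 0.129
```

```bash
cat > cov.py <<'E'
from h import *
from cell import sensors
import sys
k=sys.argv[1]
s=sensors.read_state(); print(s["clock"],s["tool_pos"].round(4),s["force"].round(2),s["finger_gap"].round(3))
e=np.array([np.cos(np.radians(2.9)),np.sin(np.radians(2.9))]); h=np.array([.6987,.1641])
a=(s["tool_pos"][:2]-h)@e; z=s["tool_pos"][2]-.1
print("angle from TCP",np.degrees(np.arctan2(z,-a)-np.arctan2(.048,.155)).round(2),"radius",np.hypot(a,z).round(4),"want",np.hypot(.155,.048).round(4))
for n in("scene","top"):
    p,d=imaging.camera(n); C=cloud(n,d); hsv=cv2.cvtColor(p,cv2.COLOR_BGR2HSV)
    b=(hsv[...,0]>100)&(hsv[...,0]<125)&(hsv[...,1]>130)&(C[...,2]>.06)&(d>0)&(abs(C[...,1]-.16)<.1)&(C[...,0]>.5)&(C[...,0]<.75)
    b=cv2.erode(b.astype(np.uint8),np.ones((3,3)))>0
    q=C[b]
    if len(q)>50:
        c=np.median(q,0); 
        for _ in range(3):
            u,S,V=np.linalg.svd(q-q.mean(0),full_matrices=False); nn=V[2]*np.sign(V[2][2]); r=(q-q.mean(0))@nn; q=q[abs(r)<2.5*r.std()+1e-4]
        print(n,len(q),"normal",nn.round(3),"tilt",np.degrees(np.arctan2(nn[0],nn[2])).round(1))
    cv2.imwrite(f"pics/{n}_{k}.png",p)
p=cv2.imread(f"pics/scene_{k}.png");t=cv2.imread(f"pics/top_{k}.png")
cv2.imwrite(f"pics/c_{k}.png",np.hstack([cv2.resize(p[150:290,300:440],(400,400),interpolation=cv2.INTER_CUBIC),cv2.resize(t[80:220,180:320],(400,400),interpolation=cv2.INTER_CUBIC)]))
E
python3 cov.py 6
```

```text
Traceback (most recent call last):
  File "cov.py", line 5, in <module>
    s=sensors.read_state(); print(s["clock"],s["tool_pos"].round(4),s["force"].round(2),s["finger_gap"].round(3))
                                                                                        ^^^^^^^^^^^^^^^^^^^^^
AttributeError: 'float' object has no attribute 'round'
```

```bash
sed -i 's/s\["finger_gap"\].round(3)/s["finger_gap"]/' cov.py; python3 cov.py 6
```

```text
18.9333 [0.5655 0.1531 0.198 ] [-9.41 -1.09  1.01] 0.12941806035276854
angle from TCP 19.07 radius 0.1656 want 0.1623
scene 3492 normal [0.308 0.018 0.951] tilt 17.9
top 986 normal [0.318 0.017 0.948] tilt 18.5
```

View pics/c_6.png

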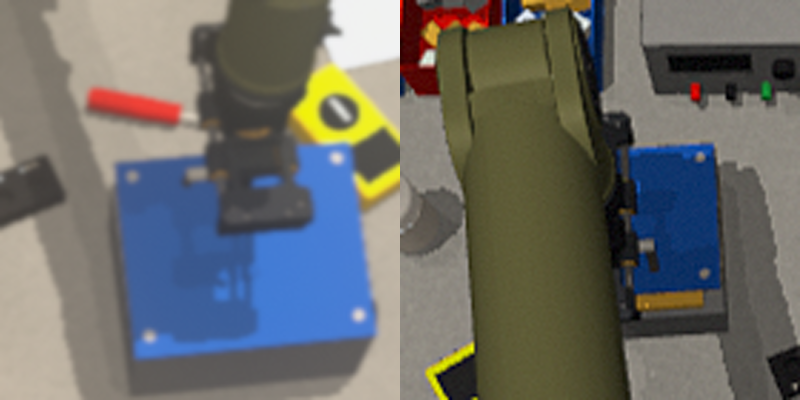

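The cover follows, at about 18 deg by plane fit. The steady -9 N in x suggests the hinge is about 3 mm nearer than I estimated, so I'll use 0.695 for the rest of the arc.

Request:
{"op": "step_arm", "data": {"motion": [[[3, 0, 4], 0, 1], [[7, 0.5, 9], 0, 1], [[11, 0.5, 13], 0, 1], [[15, 0.5, 17], 0, 1], [[19, 1, 21], 0, 1], [[23.5, 1, 25], 0, 1], [[28, 1.5, 28.5], 0, 1], [[32, 1.5, 32], 0, 1], [[37, 2, 35], 0, 1], [[41.5, 2, 38.5], 0, 1]]}}

```text
clock: 19.87
tool_pos: [0.6061, 0.1552, 0.2398]
ee_rot: [0.691, 0.723, -0.008, -0.007]
force: [-11.3, -1.2, 8.6]
finger_gap: 0.13
```

```bash
python3 cov.py 7
```

```text
19.8667 [0.6061 0.1552 0.2398] [-11.31  -1.21   8.56] 0.13024265422076703
angle from TCP 39.18 radius 0.1679 want 0.1623
scene 3288 normal [0.618 0.034 0.785] tilt 38.2
top 650 normal [0.627 0.031 0.778] tilt 38.9
```

```bash
python3 cov.py 8
```

```text
19.9667 [0.6074 0.1553 0.2405] [-11.    -0.18   9.63] 0.12897326938863643
angle from TCP 39.68 radius 0.1678 want 0.1623
scene 3254 normal [0.626 0.033 0.779] tilt 38.8
top 656 normal [0.624 0.032 0.781] tilt 38.6
```

View pics/c_8.png

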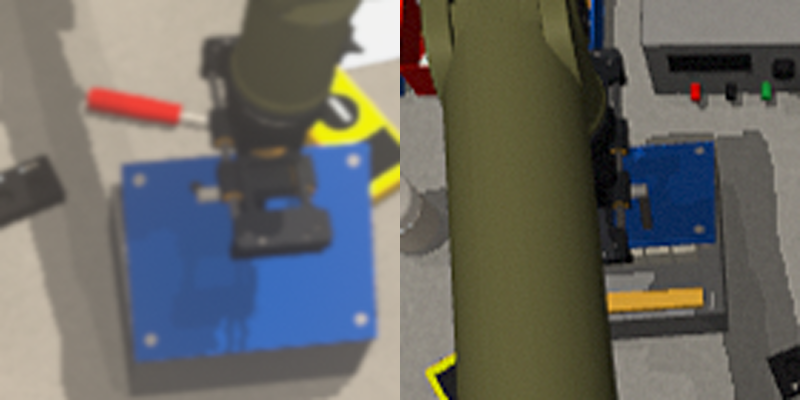

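The plane fit gives 38.7 deg. The force pushes the tool toward -x and up, so my path is about 3 mm too far in x. I'll continue the arc with that taken off.

Request:
{"op": "step_arm", "data": {"motion": [[[1, 0, 2], 0, 1], [[6, 0, 5.5], 0, 1], [[11, 0.5, 8.5], 0, 1], [[16, 0.5, 11.5], 0, 1], [[21, 1, 14], 0, 1], [[26, 1, 16.5], 0, 1], [[31, 1.5, 18.5], 0, 1], [[36, 1.5, 20], 0, 1], [[41, 2, 21.5], 0, 1], [[46, 2, 22.5], 0, 1]]}}

```text
clock: 20.9
tool_pos: [0.6532, 0.1576, 0.2641]
ee_rot: [0.691, 0.723, -0.007, -0.006]
force: [-4.8, 0.8, -0.5]
finger_gap: 0.128
```

```bash
python3 cov.py 9
```

```text
20.9 [0.6532 0.1576 0.2641] [-4.76  0.8  -0.48] 0.12750380997767116
angle from TCP 57.19 radius 0.1704 want 0.1623
scene 2364 normal [0.835 0.044 0.549] tilt 56.7
top 230 normal [0.836 0.047 0.547] tilt 56.8
```

View pics/c_9.png

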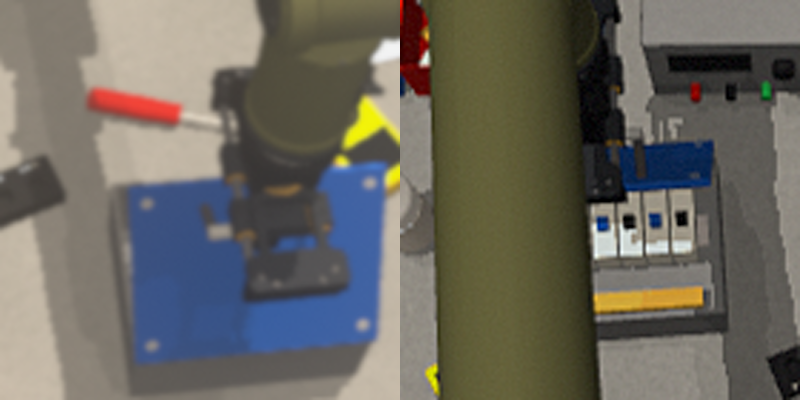

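Cover at 56.8 deg in both views, with forces now small. The last 3 degrees, then hold.

Request:
{"op": "step_arm", "data": {"motion": [[[2, 0, 0.5], 0, 1], [[4, 0, 1], 0, 1], [[6, 0.5, 1.5], 0, 1], [[7.5, 0.5, 1.7], 0, 1], [[8.5, 0.5, 2], 0, 1], [[8.5, 0.5, 2], 0, 1], [[8.5, 0.5, 2], 0, 1], [[8.5, 0.5, 2], 0, 1], [[8.5, 0.5, 2], 0, 1], [[8.5, 0.5, 2], 0, 1]]}}

```text
clock: 21.83
tool_pos: [0.6623, 0.1581, 0.2667]
ee_rot: [0.691, 0.723, -0.006, -0.005]
force: [-5.7, 0.6, 0.9]
finger_gap: 0.132
```

```bash
python3 cov.py 10
```

```text
21.8333 [0.6623 0.1581 0.2667] [-5.7   0.56  0.88] 0.13190285042414168
angle from TCP 60.4 radius 0.1707 want 0.1623
scene 2151 normal [0.866 0.046 0.498] tilt 60.1
top 179 normal [0.858 0.041 0.512] tilt 59.2
```

```bash
for i in 11 12 13; do python3 cov.py $i; done; python3 - <<'E'
from h import *
p,d=imaging.camera("scene"); q,_=imaging.camera("top"); C=cloud("scene",d); hsv=cv2.cvtColor(p,cv2.COLOR_BGR2HSV).astype(int)
for nm,X in(("red",[.6105,-.266,.069]),("yel",[.606,-.214,.069]),("blu",[.6005,-.162,.069])):
    u,v=map(int,np.round(proj("scene",X))); hs=hsv[v-9:v+10,u-9:u+10]
    m=hs[...,1]>130; m&=hs[...,2]>.8*np.percentile(hs[...,2][m],90); ys,xs=np.nonzero(m)
    print(nm,ray("scene",xs.mean()+u-9,ys.mean()+v-9,.069).round(4),np.median(C[v-9:v+10,u-9:u+10,2][m]).round(4))
cv2.imwrite("pics/final_s.png",p)
E
```

```text
21.9333 [0.6623 0.1581 0.2667] [-4.22  1.26  2.16] 0.13034299657593446
angle from TCP 60.4 radius 0.1707 want 0.1623
scene 2239 normal [0.866 0.046 0.497] tilt 60.1
top 176 normal [0.861 0.046 0.507] tilt 59.5
22.0333 [0.6624 0.158  0.2667] [-4.79  0.81  2.54] 0.12979444829216538
angle from TCP 60.41 radius 0.1707 want 0.1623
scene 2141 normal [0.866 0.046 0.499] tilt 60.1
top 173 normal [0.859 0.044 0.509] tilt 59.4
22.1333 [0.6623 0.158  0.2667] [-4.71 -0.27  2.9 ] 0.12678387854559997
angle from TCP 60.4 radius 0.1707 want 0.1623
scene 2195 normal [0.866 0.047 0.497] tilt 60.1
top 175 normal [0.859 0.044 0.509] tilt 59.3
red [ 0.6119 -0.2672  0.069 ] 0.0685
yel [ 0.6073 -0.2148  0.069 ] 0.069
blu [ 0.6018 -0.1619  0.069 ] 0.0681
```

View pics/final_s.png

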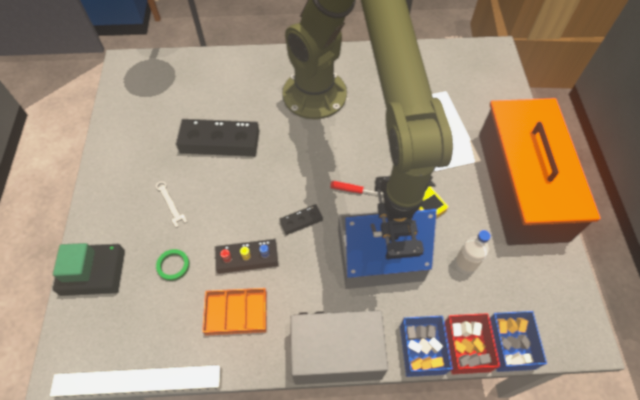

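The cover is steady at about 60 deg and gripped. The fuses are seated (scene (225,254), (245,253), (264,248)) and the bystanders have not moved. Handing in.

```bash
python3 -c "
from cell import ctrl; print(ctrl.sign_off())"
```

```text
the job is handed in; nothing more can be done
None
```

The red fuse is in pocket 1, the yellow fuse is in pocket 2, and the arm is holding the cover by its bar at about 60 degrees. I handed the job in at about 22 s of the 64 s allowed; no verdict was reported.

**Fuses:** In the last scene-camera check all three fuse tops, blue included, stood at 68–69 mm, where a seated fuse should be (69 mm). I could not see the fuses while inserting them, so I went by force and height. The top view could not confirm yellow and blue afterwards because the arm covered them.

**Cover:** The plane fit gave 60.1 degrees in the scene view and 59.2–59.5 in the top view. It stayed steady over several readings. The jaws were closed on the bar with an opening of about 11 mm.

**Bystanders:** By eye, none had moved in the last picture. Nothing was touching the cover.

**Disagreements:**
- The two cameras differ by 2–4 mm in absolute position. I used their mean, which matched where the arm found the fuses.
- During the lift the grip rode up several millimetres relative to the bar, so the gripper's distance from the hinge came out at 171 mm against the nominal 162 mm.
- A side force of about 5 N toward -x remained on the gripper at the end.

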